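# Refit the filter cassette of a fettling dust extractor

## Robot

A 6-joint arm with a two-finger parallel gripper is mounted at the origin on the work surface. World frame = base frame: x ahead of the robot, y to its left, z up, the work surface at z = 0. Lengths are in mm, angles in rad, forces in N, time in s.
With the tool pointing down it reaches from about 350 to 875 mm from the base axis. Payload 4.2 kg.
Tool frame: the origin (TCP) lies midway between the tips of the shut fingers; the grasp point (between the pads) lies 19 mm behind it (arm.tcp_to_grasp is the distance from the TCP to the grasp point, in mm); z points along the fingers, y is the line along which they close (so a half turn about z gives the same grasp; the last joint's range is limited). The gripper opens to 85 mm and grips with 20 to 120 N. Pads are 22 mm wide; open, the fingers measure 114 mm over their backs; the gripper's body (76 mm by 85 mm) begins 54 mm behind the grasp point. The pads swing forward as they close: fully open they stand 13 mm farther back than shut.
Start: joints at [-0.876, 0.385, 0.008, 0, -1.194, -0.259], TCP at [263.847, -566.555, 231.312] pointing down, gripper open.
Joint ranges: [-3.14, 3.14], [-1.21, 2.06], [-1.07, 1.41], [-3.16, 2.05], [-2.99, -0.16], [-3.1, 3.1]. Speed limits (rad/s): [2.79, 2.79, 3.14, 3.14, 3.14, 3.14].

## Interface

Orientations are given as a unit quaternion [x, y, z, w].
In Python, from bench import arm gives the robot as it stands.
- The arm moves only by the tool arm_command, never from a script. Its argument "rows" is a list of rows, each a list of 2 entries, a list of its own where there are three numbers: the shift along the tool's x, y, z as a fraction of full scale, then the turn, a rotation vector about the tool's x, y, z as a fraction of full scale. In form: [[[x, y, z], [wx, wy, wz]], ...]. A call has 1 to 5 rows; each row is the pose to reach, as a shift and turn from the pose commanded when the call began, along the tool's axes at that moment, turning the shorter way round; what a row does not reach only later rows make up. Full scale, the value 1, is 0.25 m for a shift and 180 degrees for a turn. A row lasts 1/10 s, in which the tool goes at most 50 mm and 8.59 degrees, less where a joint would pass 70% of its speed; a pose out of reach is approached as far as the arm can. A call with a number of a shift or a turn outside -1 to 1 is refused whole. A call with a gripper value outside its range is refused whole. "grip" is the opening, from 0 (shut) to 1 (fully open), set as the call begins (left out, the last holds). The fingers move at their own pace and stop on an object; the grip force is fixed at half the most. Time passes only in rows, so rows that repeat a pose let the fingers close. It gives the time, the measured TCP pose, the force, the opening and the grip force at its end, in the units of the state.
- arm.read_state(): the state, without advancing time (a new reading comes with each control period).
- arm.get_image(name): name is "side" or "top"; returns (picture, depth): 420x560x3 uint8, blue, green, red; 420x560 float32, mm along the optical axis (not along the pixel's ray), 0 where there is no reading.
- arm.camera_info(name): a dict with "fx", "fy", "cx", "cy" (pixels), "k1" (the pictures are not rectified: a ray, as slopes to the right and down, at radius r is drawn at 1 + k1 r^2 times it, then the intrinsics apply), "extrinsics" (4x4, takes a point from camera to world coordinates). Camera axes: x right, y down, z forward; pixel columns grow to the right and rows downward; lengths in mm; the calibration is good to about 2 mm. A picture is of the moment at which its call begins. camera_info takes no time and is no camera call.
- arm.job_done(): hands the job in; it is judged then, once.
Trained networks look in the newest picture that a camera, given by its name, has taken for a name from the list of things; names that differ only in an ending like _2 or _b are one class to them, and where a whole thing is asked for, a point or a joint stands for the part that bears it (a point fixed in the world has none). Each returns a list of dicts, best first, with "score" (0 to 1); they miss things now and then, are a little off and sometimes report something else, mostly with a low value. They report only what shows in the picture. A call takes as long as a camera call. They do not tell look-alikes from the thing itself.
- arm.spot_in(camera, query): "position" ([column, row] in pixels, amid what is visible of it).
The state is a dict: "clock": time; "joints": joint angles; "joint_vel": joint speeds; "joint_efforts": joint torques, N m; "position": TCP position; "ee_rot": TCP orientation; "contact_force": force on the tool from outside, world axes, zero at the start; "wrist_torque": the same for the moment, N m; "gripper_width": finger opening in mm; "grasp_force": force on a finger pad.
Only numpy, scipy, OpenCV 4.12 (cv2) and the standard library are available. Lean on these libraries where they do the work, as an engineer would, in place of code of your own. Each camera call takes 0.05 s, during which the arm holds its last target. There are 200 camera calls.

## Task

Put the cleaned filter cassette back into the well of the dust extractor: tilt it to hook its bare metal tongue under the yellow lip at the rear of the well, then lower its front edge gently, without letting it drop, until it lies flat on the ledges. Then swing the red-knobbed latch square over its front edge to lock it, let go, and leave the bowl, the plaster mould and the knife where they are.

Things in the scene. Friction and masses are not known exactly. Their poses are not given: they have to be found in the camera images.
- cassette_handle (a point): (Sizes in mm.) Centre of the cassette's black handle bar. The bar runs along the cassette's y: 12 wide (x), 78 long (y), 12 high, top 40 above the cassette's underside, on two legs near its ends (62 free between them). Axes: x towards the tongue, z up. From here the underside is 34 below, the frame's top 26 below, the tongue's tip 85 ahead (+x), the front edge 65 behind.
- cassette: (mm) Loose filter cassette, 0.26 to 0.49 kg, lying flat on the bench, handle up; origin: middle of the underside of its 150 x 150 plan. Blue frame with white pleats, 130 long (x), 150 wide (y), 8 thick; at its rear (+x) a bare aluminium tongue, 20 long, 150 wide, 4 thick, level with the underside. Mass centre within 8 of the handle in plan.
- cassette_tongue (a point): (mm) Middle of the tip of the cassette's tongue (its rearmost edge), half-way up its thickness of 4: 75 ahead of and 2 above the cassette's origin. Axes: x towards the tongue, z up.
- extractor_seat (a point): (mm) Centre of the ledge plane in the well of the white extractor (fixed, turned up to 0.3 rad), 60 above the bench. x to the rear (lip), y left, z up. Home: cassette's origin here, axes alike, play 2.5 each way in x, 4 in y. Well 155 long (x), 158 wide; walls rise 60 above the ledges; flat deck behind. Ledges 12 wide (rear 23). Front wall 12 thick with a 116 wide cut-out for the latch.
- extractor_lip (a point): (mm) Middle of the front edge of the yellow lip, on its underside: 62.5 to the rear of and 12 above the seat point. The lip is 4 thick and runs along the whole rear wall, jutting 15 from it. The cassette only passes tilted tongue-down by over 20 degrees; at about 30 its tongue goes down in front of the lip with about 4 to spare before and behind; less tilt suits once it is under.
- latch_knob (a point): (mm) Grip point of the latch's red knob, an upright pin 12 across, 36 high: on its axis, 14 below its top, 22 above the arm it stands on, 36 above the ledge plane. The latch arm (steel, 14 wide, 4 thick, its underside 2 above a seated cassette) turns on an upright pivot outside the cut-out, at x = -95.5, y = 0 from the seat point; knob 38 from the pivot. About 1 N at the knob moves it.
- latch (a joint): Turn of the latch, rad: 0 = arm along the front wall, pointing to the extractor's left (+y), clear of the well; grows clockwise seen from above; 1.57 = arm square to the front wall, pointing into the well (+x) over the cassette's front edge, locked (stop at 1.62). It begins between -0.5 and 0.1.
- bowl_center (a point): (mm) Centre of an unfired brown clay bowl, 124 across, 58 high, standing on the bench, to be left alone.
- mould_center (a point): (mm) Centre of a white plaster mould block, 160 x 160 x 75 high with a round cavity, to be left alone.
- knife_center (a point): (mm) Centre of a fettling knife with a wooden handle lying on the bench, 170 long, 14 thick, along its x axis, to be left alone.
There are look-alikes about, which are no part of the job. Leave any green or turquoise look-alike of the cassette alone.

How it is judged:
By the outcome, as a careful person would: the job done as asked, in the order asked, and still so for the second after the job is handed in, with the robot touching nothing.
It also fails if it takes over 54 s, if anything falls off the work surface, if the arm or the gripper's body presses on something with over 40 N, if the wrist force passes 120 N, or if a joint passes its speed limit or range.

## Working session

There is one attempt and no reset: what is moved stays moved. The work goes in short steps, Python scripts to look and compute and a tool call to move; the robot and the scene stay as the last step left them, time stands still between calls to the robot, and variables do not carry over. Pictures are saved under pics/ and viewed, at most 10 in all, crops included, and the job is handed in when it is done.

Besides the shell and the picture viewer there is one more tool, called by a JSON object that holds its "op" and its "data". arm_command: Moves the arm, as the interface text tells. Shift numbers are shares of 0.25 m and turn numbers shares of 180 degrees, none past 1 either way. Its arguments: {"type":"object","properties":{"rows":{"type":"array","items":{"type":"array"}},"grip":{"type":"number"}},"required":["rows"]}

```bash
mkdir -p pics; ls; python3 - <<'E'
from bench import arm
import cv2
for n in("top","side"):
    im,d=arm.get_image(n); cv2.imwrite(f"pics/{n}0.png",im)
    c=arm.camera_info(n); print(n,c)
for q in("cassette","cassette_handle","cassette_tongue","latch_knob","extractor_lip","extractor_seat"):
    for n in("top","side"):
        print(q,n,[(([round(v) for v in r["position"]]),round(r["score"],2)) for r in arm.spot_in(n,q)])
s=arm.read_state();print(s)
E
```

```text
pics
top {'fx': 522.6575367277043, 'fy': 522.6575367277043, 'cx': 266.28831843873024, 'cy': 210.7897390760014, 'k1': -0.17842797089052823, 'extrinsics': array([[-1.68080166e-02, -9.95673577e-01,  9.13871882e-02,
         3.89298236e+02],
       [-9.99841625e-01,  1.62026685e-02, -7.36192572e-03,
        -3.79339487e+00],
       [ 5.84935860e-03, -9.14964542e-02, -9.95788222e-01,
         1.63503527e+03],
       [ 0.00000000e+00,  0.00000000e+00,  0.00000000e+00,
         1.00000000e+00]])}
side {'fx': 387.2950967276374, 'fy': 387.2950967276374, 'cx': 273.451981262621, 'cy': 214.46939869563195, 'k1': -0.013137022322446557, 'extrinsics': array([[-9.39687674e-01, -1.66132288e-01,  2.98976818e-01,
         1.55248182e+02],
       [-3.42013377e-01,  4.65933739e-01, -8.16046936e-01,
         9.90002474e+02],
       [-3.73164234e-03, -8.69083318e-01, -4.94651656e-01,
         6.94961803e+02],
       [ 0.00000000e+00,  0.00000000e+00,  0.00000000e+00,
         1.00000000e+00]])}
cassette top [([352, 134], 0.97), ([354, 289], 0.91), ([332, 208], 0.67)]
cassette side [([359, 214], 0.9), ([285,
[... 597 characters left out ...]
': array([-8.76432559e-01,  3.84654462e-01,  7.92434141e-03, -1.10800746e-05,
       -1.19402918e+00, -2.58602903e-01]), 'joint_vel': array([-0.00164635, -0.0010032 , -0.00124898, -0.00057665, -0.00088666,
        0.00025077]), 'joint_efforts': array([ 5.32353388e-04, -3.91945624e+01,  1.88585436e+01,  4.18983668e+00,
       -2.45937808e-04, -1.75787704e-05]), 'position': array([ 263.82979561, -566.55998541,  231.34749107]), 'ee_rot': array([-2.16158664e-01,  9.76358250e-01, -1.40881436e-05,  1.30688080e-05]), 'contact_force': array([ 0.5976453 ,  0.4101049 , -0.48396416]), 'wrist_torque': array([ 0.03970396,  0.00880133, -0.01083109]), 'grasp_force': 0.0, 'gripper_width': 85.61652023042423}
```

View pics/top0.png

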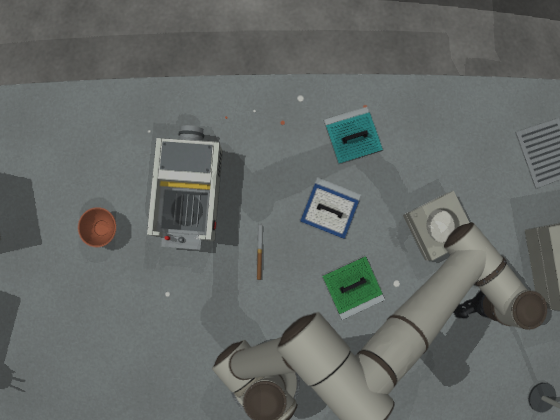

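View pics/side0.png

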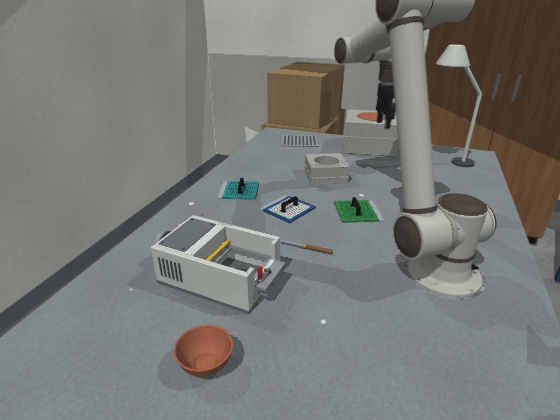

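The top view shows the blue-framed cassette with its handle at (331,210). Green (353,287) and turquoise (354,136) are look-alikes. The extractor is at (185,195), with its yellow lip at (185,186) and the red knob near (167,238). I'll enlarge these for detail.

```bash
cat > h.py <<'E'
import numpy as np, cv2
from bench import arm
def cloud(n):
    im,d=arm.get_image(n); c=arm.camera_info(n)
    h,w=d.shape; u,v=np.meshgrid(np.arange(w),np.arange(h))
    return im,d,unproj(c,u,v,d)
def slopes(c,u,v):
    x=(np.asarray(u,float)-c['cx'])/c['fx'];y=(np.asarray(v,float)-c['cy'])/c['fy'];a,b=x,y
    for _ in range(8):
        s=1+c['k1']*(a*a+b*b);a=x/s;b=y/s
    return a,b
def unproj(c,u,v,d):
    a,b=slopes(c,u,v);E=c['extrinsics']
    return np.stack([a*d,b*d,d],-1)@E[:3,:3].T+E[:3,3]
def atz(c,u,v,z):
    a,b=slopes(c,u,v);E=c['extrinsics'];r=np.stack([a,b,np.ones_like(a)],-1)@E[:3,:3].T
    return E[:3,3]+r*((z-E[2,3])/r[...,2])[...,None]
E
python3 - <<'E'
from h import *
im,d,P=cloud("top"); np.savez("top.npz",im=im,d=d,P=P)
im2,d2,P2=cloud("side"); np.savez("side.npz",im=im2,d=d2,P=P2)
a=cv2.resize(im[170:250,290:370],(400,400),interpolation=cv2.INTER_NEAREST)
b=cv2.resize(im[130:255,140:225],(400,588),interpolation=cv2.INTER_NEAREST)
o=np.zeros((600,800,3),np.uint8);o[:400,:400]=a;o[:588,400:]=b
cv2.imwrite("pics/z.png",o)
cv2.imwrite("pics/zs.png",cv2.resize(im2[180:310,145:345],(800,520),interpolation=cv2.INTER_CUBIC))
for p in[(331,210),(310,200),(185,186),(185,205),(154,180),(167,238),(345,187),(250,180)]:
    print(p,P[p[1],p[0]].round(1))
E
```

```text
(331, 210) [ 534.1 -213.6   48.1]
(310, 200) [ 570.4 -153.6    7.7]
(185, 186) [611.6 229.   75.5]
(185, 205) [560.3 238.1  14.6]
(154, 180) [625.  314.8 119.5]
(167, 238) [454.  278.1 107. ]
(345, 187) [ 611.8 -267.7   -5.7]
(250, 180) [637.7  33.9   1.1]
```

View pics/z.png

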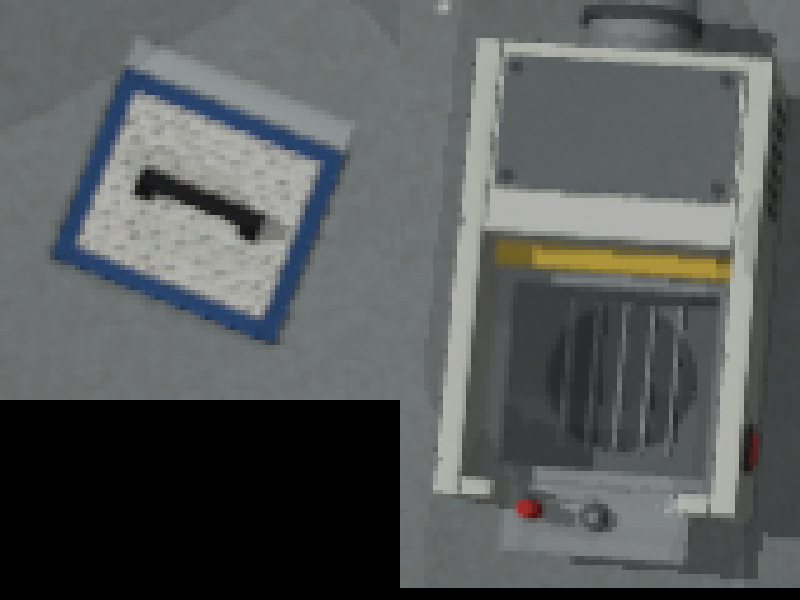

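View pics/zs.png

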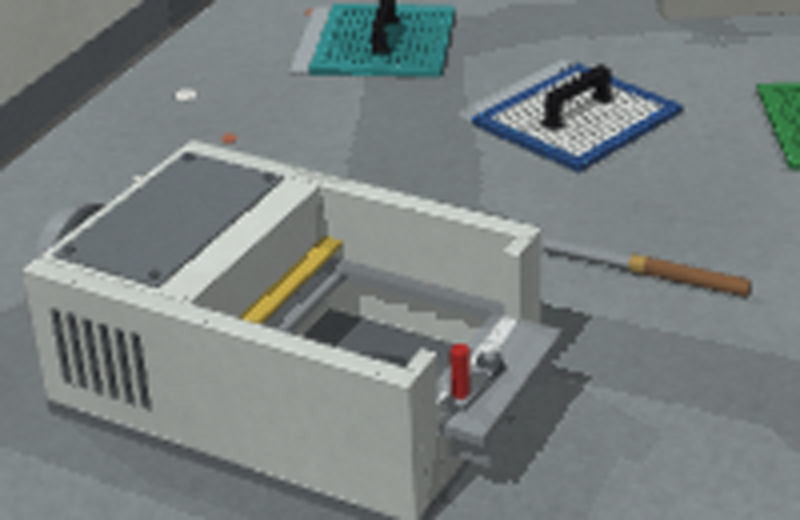

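The blue cassette's tongue faces the extractor-rear side (up in the image). The latch arm points left, with the red knob at crop (528,508), and the lip is yellow at (630,262). Next I fit the poses.

```bash
cat > fit.py <<'E'
from h import *
T=np.load("top.npz");im,d,P=T['im'],T['d'],T['P'];c=arm.camera_info("top")
def rect(m,z,up=8):
    # sub-pixel mask outline -> world rectangle at plane z
    cs,_=cv2.findContours(cv2.resize(m.astype(np.uint8)*255,None,fx=up,fy=up,interpolation=cv2.INTER_CUBIC)//128,cv2.RETR_EXTERNAL,cv2.CHAIN_APPROX_NONE)
    k=max(cs,key=cv2.contourArea)[:,0].astype(float); uv=(k+.5)/up-.5
    w=atz(c,uv[:,0],uv[:,1],z)[:,:2]
    return w,cv2.minAreaRect(w.astype(np.float32))
hsv=cv2.cvtColor(im,cv2.COLOR_BGR2HSV)
blue=(hsv[...,0]>100)&(hsv[...,0]<125)&(hsv[...,1]>120)
m=np.zeros_like(blue);m[170:250,290:370]=blue[170:250,290:370]
w,r=rect(m,8);print("cassette frame",r)
g=cv2.cvtColor(im,cv2.COLOR_BGR2GRAY)
hm=np.zeros_like(m);hm[195:225,312:350]=(g<60)[195:225,312:350]
w,r=rect(hm,40);print("handle",r, "z",np.median(P[hm][:,2]))
# extractor
wl=np.zeros_like(m);wl[130:255,140:225]=((g>120)&(hsv[...,1]<60)&(abs(P[...,2]-120)<8))[130:255,140:225]
w,r=rect(wl,120);print("extr outer",r,cv2.boxPoints(r).round(1).tolist())
ye=np.zeros_like(m);ye[170:200,140:225]=((hsv[...,0]>15)&(hsv[...,0]<32)&(hsv[...,1]>130))[170:200,140:225]
w,r=rect(ye,76);print("lip",r,cv2.boxPoints(r).round(1).tolist(),np.median(P[ye][:,2]))
re=np.zeros_like(m);re[225:250,155:185]=(((hsv[...,0]<8)|(hsv[...,0]>172))&(hsv[...,1]>120))[225:250,155:185]
print("knob top",re.sum(),atz(c,*np.argwhere(re)[:,::-1].T,110).mean(0),P[re].mean(0))
S=np.load("side.npz");i2,P2=S['im'],S['P'];h2=cv2.cvtColor(i2,cv2.COLOR_BGR2HSV)
r2=np.zeros(i2.shape[:2],bool);r2[250:290,245:280]=(((h2[...,0]<8)|(h2[...,0]>172))&(h2[...,1]>120))[250:290,245:280]
print("knob side",r2.sum(),P2[r2].mean(0),P2[r2].min(0),P2[r2].max(0))
c2=arm.camera_info("side")
print(atz(c2,*np.argwhere(r2)[:,::-1].T.mean(1),96))
E
python3 fit.py
```

```text
cassette frame ((535.9349975585938, -213.35269165039062), (149.8941650390625, 129.72637939453125), 67.25402069091797)
handle ((533.7883911132812, -209.80325317382812), (81.60259246826172, 18.915122985839844), 67.33049774169922) z 38.464897160465966
extr outer ((600.705322265625, 229.18026733398438), (191.4529266357422, 291.6372985839844), 84.76708221435547) [[446.79998779296875, 147.1999969482422], [737.2000122070312, 120.5999984741211], [754.5999755859375, 311.20001220703125], [464.20001220703125, 337.79998779296875]]
lip ((614.7733764648438, 230.74510192871094), (153.26136779785156, 16.11664390563965), 84.59553527832031) [[599.5, 155.1999969482422], [615.5999755859375, 153.6999969482422], [630.0, 306.29998779296875], [614.0, 307.79998779296875]] 75.00438952315972
knob top 17 [455.58136434 277.85136977 110.        ] [455.93768559 279.35897719 101.7355896 ]
knob side 54 [450.71171616 285.80714139  96.1628803 ] [446.63527283 279.31993823  75.36516819] [456.79434897 290.0983835  112.23618913]
[450.81756902 285.55188614  96.        ]
```

```bash
cat > plan.py <<'E'
import numpy as np, sys
from scipy.spatial.transform import Rotation as R
from bench import arm
CAS=(535.9,-213.4,34.,-22.75); SEAT=np.array([544.5,234.6,60.]); YAW=-5.2
def tool(h,yaw,pitch):
    "TCP pose for the handle centre h, cassette heading and tongue-down pitch in deg"
    C=(R.from_euler('z',yaw,degrees=True)*R.from_euler('y',pitch,degrees=True)).as_matrix()
    return np.array(h)-19*C[:,2], R.from_matrix(np.c_[-C[:,1],-C[:,0],-C[:,2]])
def from_tip(tx,tz,pitch,ty=0):
    "handle centre (world) with tongue tip at seat-frame x=tx, height tz over the ledge plane"
    t=np.radians(pitch);c,s=np.cos(t),np.sin(t)
    return SEAT+R.from_euler('z',YAW,degrees=True).apply([tx-85*c+32*s,ty,tz+85*s+32*c])
def show(*poses):
    s=arm.read_state();Q=R.from_quat(s['ee_rot'])
    print("t",s['clock'],"pos",s['position'].round(1),"q",s['joints'].round(2),"F",s['contact_force'].round(1),"w",round(float(s['gripper_width']),1))
    for p,r in poses:
        d=Q.inv().apply(np.asarray(p)-s['position'])/250
        w=(Q.inv()*r).as_rotvec()/np.pi
        print(d.round(4).tolist(),w.round(4).tolist())
E
python3 - <<'E'
from plan import *
h=CAS[:3]
show(tool((390,-400,231+19),CAS[3],0),tool((h[0],h[1],120),CAS[3],0))
E
```

```text
t 0.8 pos [ 263.8 -566.5  231.3] q [-0.88  0.38  0.01  0.   -1.19 -0.26] F [0.5 0.  0.2] w 85.3
[-0.7387, 0.3908, 0.0012] [0.0, -0.0, -0.2349]
[-1.5829, 0.821, 0.5212] [0.0, -0.0, -0.2349]
```

{"op": "arm_command", "data": {"rows": [[[-0.98,0.5,0.05],[0,0,-0.235]],[[-0.98,0.5,0.05],[0,0,-0.235]],[[-0.98,0.5,0.05],[0,0,-0.235]],[[-0.98,0.5,0.05],[0,0,-0.235]],[[-0.98,0.5,0.05],[0,0,-0.235]]], "grip": 0.6}}

```text
clock: 1.3
position: [418.5, -368.2, 220.2]
ee_rot: [-0.556, 0.831, -0.0, 0.0]
contact_force: [1.5, -0.3, 0.9]
gripper_width: 51.3
grasp_force: 0.0
```

```bash
python3 - <<'E'
from plan import *
h=CAS[:3]
show(tool((h[0],h[1],90),CAS[3],0),tool(h,CAS[3],0))
E
```

```text
t 1.3 pos [ 418.5 -368.2  220.2] q [-0.43  0.28 -0.18  0.   -1.11  0.04] F [ 1.5 -0.3  0.9] w 51.3
[-0.7514, -0.1977, 0.5968] [-0.0002, -0.0001, 0.0019]
[-0.7515, -0.1975, 0.8208] [-0.0002, -0.0001, 0.0019]
```

{"op": "arm_command", "data": {"rows": [[[-0.75,-0.2,0.58],[0,0,0]],[[-0.75,-0.2,0.58],[0,0,0]],[[-0.75,-0.2,0.58],[0,0,0]],[[-0.75,-0.2,0.58],[0,0,0]],[[-0.75,-0.2,0.58],[0,0,0]]]}}

```text
clock: 1.8
position: [537.0, -214.3, 73.7]
ee_rot: [-0.554, 0.832, 0.0, -0.0]
contact_force: [0.0, -0.7, -0.1]
gripper_width: 51.5
grasp_force: 0.0
```

{"op": "arm_command", "data": {"rows": [[[0,0,0],[0,0,0]],[[0,0,0],[0,0,0]]]}}

```text
clock: 2.0
position: [536.4, -215.5, 74.4]
ee_rot: [-0.555, 0.832, 0.0, -0.001]
contact_force: [-0.1, -0.5, -0.1]
gripper_width: 51.1
grasp_force: 0.0
```

```bash
python3 - <<'E'
from plan import *
from h import *
h=CAS[:3]
show(tool(h,CAS[3],0))
a,_,_=cloud("top");b,_,_=cloud("side")
o=np.hstack([cv2.resize(a[165:255,285:375],(400,400)),cv2.resize(b[150:240,240:330],(400,400))])
cv2.imwrite("pics/g1.png",o)
E
```

```text
t 2.0 pos [ 536.4 -215.5   74.4] q [-0.1   0.46 -0.31  0.   -0.8  -0.29] F [-0.1 -0.5 -0.1] w 51.1
[-0.0072, 0.0047, 0.2374] [0.0004, -0.0002, 0.0007]
```

View pics/g1.png

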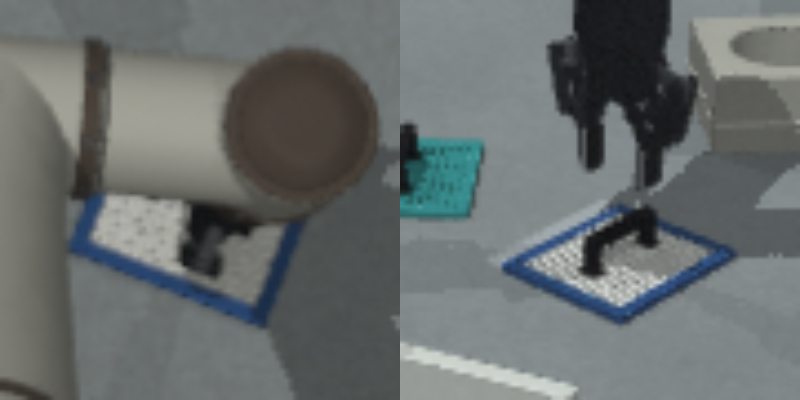

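The fingers straddle the bar in the side view (bar at crop (620,240), fingertips at (595,165) and (650,180)). Now I descend and grip.

{"op": "arm_command", "data": {"rows": [[[-0.007,0.005,0.1],[0,0,0]],[[-0.007,0.005,0.2],[0,0,0]],[[-0.007,0.005,0.235],[0,0,0]],[[-0.007,0.005,0.235],[0,0,0]]]}}

```text
clock: 2.5
position: [534.9, -214.9, 16.0]
ee_rot: [-0.553, 0.833, 0.0, -0.001]
contact_force: [0.2, -0.2, 0.1]
gripper_width: 51.1
grasp_force: 0.0
```

{"op": "arm_command", "data": {"rows": [[[0,0,0],[0,0,0]],[[0,0,0],[0,0,0]],[[0,0,0],[0,0,0]],[[0,0,0],[0,0,0]],[[0,0,0],[0,0,0]]], "grip": 0}}

```text
clock: 3.0
position: [535.7, -214.1, 17.5]
ee_rot: [-0.554, 0.832, -0.0, 0.0]
contact_force: [-2.7, 0.7, 7.1]
gripper_width: 10.6
grasp_force: 60.4
```

```bash
python3 - <<'E'
from plan import *
show(tool(CAS[:3],CAS[3],0))
h=from_tip(62,100,30)
print(h, arm.read_state()['grasp_force'])
E
```

```text
t 3.0 pos [ 535.7 -214.1   17.5] q [-0.1   0.54 -0.36  0.   -0.67 -0.3 ] F [-2.7  0.7  7.1] w 10.6
[-0.0029, 0.0006, 0.0101] [-0.0002, -0.0, 0.0002]
[548.86978208 234.20231868 230.21281292] 60.42121410369873
```

{"op": "arm_command", "data": {"rows": [[[0,0,-0.05],[0,0,0]],[[0,0,-0.15],[0,0,0]],[[0,0,-0.3],[0,0,0]],[[0,0,-0.5],[0,0,0]],[[0,0,-0.7],[0,0,0]]]}}

```text
clock: 3.5
position: [535.0, -213.8, 192.8]
ee_rot: [-0.554, 0.833, 0.0, -0.0]
contact_force: [0.8, -0.4, -3.9]
gripper_width: 10.8
grasp_force: 59.2
```

```bash
sed -i 's/-19\*C/-OFF*C/; s/^def tool/OFF=16.5\ndef tool/' plan.py; python3 - <<'E'
from plan import *
print(arm.read_state()['grasp_force'])
show(tool((545,0,210),-5.2,15),tool(from_tip(62,100,30),-5.2,30))
E
```

```text
59.2063844203949
t 3.5 pos [ 535.  -213.8  192.8] q [-0.1   0.33 -0.17 -0.   -1.07 -0.3 ] F [ 0.8 -0.4 -3.9] w 10.8
[-0.799, 0.3098, -0.0045] [-0.0823, 0.0128, -0.0968]
[-1.6643, 0.6728, -0.0915] [-0.165, 0.0256, -0.0951]
```

Lifted (about 0.4 kg on the wrist). Now the carry over, moderately paced.

{"op": "arm_command", "data": {"rows": [[[-0.1,0.04,-0.02],[-0.01,0,-0.01]],[[-0.24,0.09,-0.05],[-0.025,0.005,-0.03]],[[-0.4,0.155,-0.1],[-0.04,0.005,-0.05]],[[-0.58,0.23,-0.15],[-0.06,0.01,-0.07]],[[-0.75,0.29,-0.15],[-0.08,0.013,-0.095]]]}}

```text
clock: 4.0
position: [541.8, -11.3, 231.5]
ee_rot: [-0.668, 0.734, 0.092, -0.085]
contact_force: [0.5, -0.8, -2.1]
gripper_width: 10.7
grasp_force: 59.2
```

```bash
python3 - <<'E'
from plan import *
show(tool(from_tip(62,100,30),-5.2,30))
E
```

```text
t 4.0 pos [541.8 -11.3 231.5] q [ 0.23  0.37 -0.   -0.08 -1.43 -0.31] F [ 0.5 -0.8 -2.1] w 10.7
[-0.9803, 0.0782, 0.083] [-0.0869, -0.0, -0.0009]
```

{"op": "arm_command", "data": {"rows": [[[-0.2,0.015,0.0],[-0.02,0,0]],[[-0.4,0.03,0.0],[-0.04,0,0]],[[-0.6,0.05,0.0],[-0.06,0,0]],[[-0.8,0.06,0.02],[-0.08,0,0]],[[-0.95,0.07,0.04],[-0.087,0,0]]]}}

```text
clock: 4.5
position: [545.1, 228.3, 221.7]
ee_rot: [-0.649, 0.715, 0.193, -0.176]
contact_force: [-0.1, -0.6, -3.2]
gripper_width: 10.8
grasp_force: 59.2
```

{"op": "arm_command", "data": {"rows": [[[0,0,0],[0,0,0]],[[0,0,0],[0,0,0]],[[0,0,0],[0,0,0]]]}}

```text
clock: 4.8
position: [544.8, 224.6, 223.1]
ee_rot: [-0.649, 0.715, 0.192, -0.176]
contact_force: [-0.4, -0.4, -2.7]
gripper_width: 11.1
grasp_force: 59.2
```

```bash
python3 - <<'E'
from plan import *
from h import *
show(tool(from_tip(58,100,30),-5.2,30))
a,_,_=cloud("top");b,_,P=cloud("side");np.savez("s2.npz",im=b,P=P)
o=np.hstack([cv2.resize(a[130:255,140:225],(320,470)),cv2.resize(b[120:310,145:335],(470,470))])
cv2.imwrite("pics/g2.png",o)
E
```

```text
t 4.8 pos [544.8 224.6 223.1] q [ 0.51  0.59  0.33 -0.29 -1.76 -0.59] F [-0.4 -0.4 -2.7] w 11.1
[-0.0396, 0.0173, 0.0432] [0.0008, 0.0002, -0.0021]
```

View pics/g2.png

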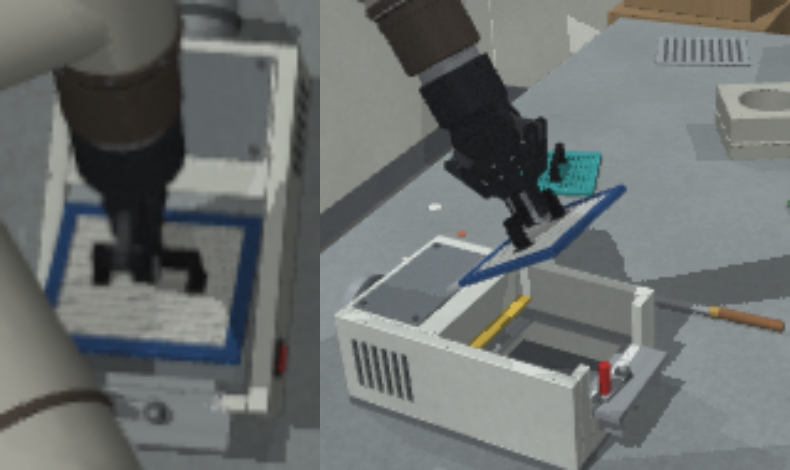

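The cassette is held over the well, tilted, with its front edge at (150,350) and the tongue end over the lip side. I check its measured place in hand against the camera before going in.

```bash
cat > inhand.py <<'E'
from plan import *
from h import *
def check(n,roi):
    im,_=arm.get_image(n);c=arm.camera_info(n);s=arm.read_state()
    T=R.from_quat(s['ee_rot']).as_matrix();C=np.c_[-T[:,1],-T[:,0],-T[:,2]]
    h=s['position']+OFF*C[:,2]
    hs=cv2.cvtColor(im,cv2.COLOR_BGR2HSV);m=(hs[...,0]>100)&(hs[...,0]<125)&(hs[...,1]>120)
    y0,y1,x0,x1=roi;k=np.zeros_like(m);k[y0:y1,x0:x1]=m[y0:y1,x0:x1]
    v,u=np.nonzero(k);a,b=slopes(c,u,v);E=c['extrinsics']
    r=np.stack([a,b,np.ones_like(a)],-1)@E[:3,:3].T
    o=h-26*C[:,2];t=((o-E[:3,3])@C[:,2])/(r@C[:,2])
    q=(E[:3,3]+r*t[:,None]-o)@C
    for i,nm in((0,'x'),(1,'y')):
        print(n,nm,len(q),np.percentile(q[:,i],[1,3,50,97,99]).round(1), end=' | ')
        j=1-i; mid=q[abs(q[:,j])<45][:,i]
        print('ring', mid[mid<0].mean().round(1) if (mid<0).any() else None, mid[mid>0].mean().round(1) if (mid>0).any() else None)
E
python3 - <<'E'
from inhand import *
check("top",(150,240,140,230)); check("side",(180,250,190,280))
show(tool(from_tip(57.5,40,30),-5.2,30),tool(from_tip(57.5,20,30),-5.2,30))
E
```

```text
top x 448 [-64.2 -63.7 -11.3  65.   66. ] | ring -58.3 62.6
top y 448 [-74.6 -73.7 -31.8  71.8  73.1] | ring -69.5 69.1
side x 322 [-84.1 -82.9 -56.8  58.2  60.6] | ring -70.3 58.4
side y 322 [-69.5 -66.5  65.7  93.9  96.2] | ring -67.2 81.3
t 5.0 pos [544.9 224.1 223.4] q [ 0.51  0.58  0.33 -0.29 -1.76 -0.59] F [-0.6  0.4 -2.9] w 10.8
[-0.0418, -0.1017, 0.2531] [0.0008, 0.0005, -0.0023]
[-0.042, -0.1419, 0.3223] [0.0008, 0.0005, -0.0023]
```

{"op": "arm_command", "data": {"rows": [[[-0.01,-0.02,0.05],[0,0,0]],[[-0.02,-0.04,0.1],[0,0,0]],[[-0.03,-0.06,0.16],[0,0,0]],[[-0.04,-0.08,0.21],[0,0,-0.002]],[[-0.042,-0.1,0.25],[0,0,-0.002]]]}}

```text
clock: 5.5
position: [535.2, 236.5, 154.2]
ee_rot: [-0.651, 0.713, 0.193, -0.176]
contact_force: [-0.1, 0.1, -3.1]
gripper_width: 10.7
grasp_force: 59.2
```

{"op": "arm_command", "data": {"rows": [[[0,0,0],[0,0,0]],[[0,0,0],[0,0,0]]]}}

```text
clock: 5.7
position: [536.1, 236.3, 156.0]
ee_rot: [-0.651, 0.713, 0.192, -0.176]
contact_force: [0.4, 0.2, -2.8]
gripper_width: 10.9
grasp_force: 59.2
```

```bash
python3 - <<'E'
from inhand import *
show(tool(from_tip(57.5,20,30),-5.2,30),tool(from_tip(57.5,6,30),-5.2,30))
a,_,P=cloud("top");b,_,_=cloud("side")
o=np.hstack([cv2.resize(a[130:255,140:225],(320,470),interpolation=cv2.INTER_CUBIC),cv2.resize(b[190:310,145:265],(470,470),interpolation=cv2.INTER_CUBIC)])
cv2.imwrite("pics/g3.png",o)
E
```

```text
t 5.7 pos [536.1 236.3 156. ] q [ 0.53  0.63  0.24 -0.3  -1.62 -0.57] F [ 0.4  0.2 -2.8] w 10.9
[0.0037, -0.0408, 0.069] [0.0011, -0.0001, -0.0]
[0.0036, -0.0689, 0.1174] [0.0011, -0.0001, -0.0]
```

View pics/g3.png

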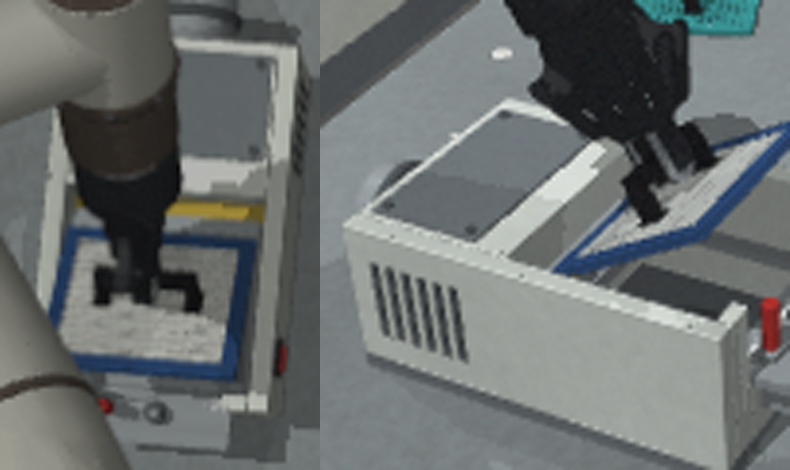

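The tongue is down in the well, just ahead of the yellow lip (top crop (170,210)), with the sides clear. I continue down.

{"op": "arm_command", "data": {"rows": [[[0,-0.01,0.018],[0,0,0]],[[0.002,-0.02,0.035],[0,0,0]],[[0.003,-0.03,0.052],[0,0,0]],[[0.003,-0.04,0.07],[0,0,0]],[[0.003,-0.04,0.07],[0,0,0]]]}}

```text
clock: 6.3
position: [535.2, 235.4, 134.9]
ee_rot: [-0.651, 0.713, 0.193, -0.176]
contact_force: [-0.2, 0.3, -3.4]
gripper_width: 10.7
grasp_force: 59.2
```

```bash
python3 - <<'E'
from plan import *
show(*[tool(from_tip(57.5,z,30),-5.2,30) for z in (12,8,5)])
E
```

```text
t 6.3 pos [535.2 235.4 134.9] q [ 0.53  0.65  0.21 -0.3  -1.58 -0.55] F [-0.2  0.3 -3.4] w 10.7
[-0.0, -0.0174, 0.0221] [0.0017, -0.0001, -0.0002]
[-0.0, -0.0255, 0.0359] [0.0017, -0.0001, -0.0002]
[-0.0001, -0.0315, 0.0463] [0.0017, -0.0001, -0.0002]
```

{"op": "arm_command", "data": {"rows": [[[0,-0.01,0.012],[0,0,0]],[[0,-0.017,0.022],[0,0,0]],[[0,-0.021,0.029],[0,0,0]],[[0,-0.025,0.036],[0,0,0]],[[0,-0.028,0.041],[0,0,0]]]}}

```text
clock: 6.8
position: [536.6, 235.6, 123.4]
ee_rot: [-0.651, 0.713, 0.192, -0.175]
contact_force: [0.3, 1.1, -2.4]
gripper_width: 10.6
grasp_force: 59.3
```

```bash
python3 - <<'E'
from plan import *
show(*[tool(from_tip(57.5,z,30),-5.2,30) for z in (6,5)],*[tool(from_tip(x,5,p),-5.2,p) for x,p in((60.5,28),(63.5,26),(66,24),(68,22),(70,20))])
E
```

```text
t 6.8 pos [536.6 235.6 123.4] q [ 0.53  0.66  0.2  -0.3  -1.56 -0.55] F [ 0.3  1.1 -2.4] w 10.6
[0.0011, -0.0015, 0.0061] [0.0011, 0.0001, 0.0]
[0.0011, -0.0036, 0.0096] [0.0011, 0.0001, 0.0]
[0.0011, -0.012, 0.0155] [0.0122, 0.0001, 0.0]
[0.0011, -0.0209, 0.0214] [0.0233, 0.0001, 0.0]
[0.0011, -0.0285, 0.0284] [0.0344, 0.0001, 0.0]
[0.0011, -0.0347, 0.0364] [0.0455, 0.0001, 0.0]
[0.0011, -0.0414, 0.0445] [0.0566, 0.0001, 0.0]
```

{"op": "arm_command", "data": {"rows": [[[0.001,-0.004,0.01],[0,0,0]],[[0.001,-0.012,0.0155],[0.012,0,0]],[[0.001,-0.021,0.0215],[0.023,0,0]],[[0.001,-0.0285,0.0285],[0.0345,0,0]],[[0.001,-0.0285,0.0285],[0.0345,0,0]]]}}

```text
clock: 7.3
position: [538.4, 235.1, 114.3]
ee_rot: [-0.66, 0.722, 0.154, -0.14]
contact_force: [1.3, 0.4, -2.7]
gripper_width: 11.0
grasp_force: 59.3
```

```bash
python3 - <<'E'
from plan import *
show(*[tool(from_tip(x,z,p),-5.2,p) for x,z,p in((66,5,24),(68,4.5,22),(70,4,20),(72,4,18),(73,4,16),(74,3.5,14))])
E
```

```text
t 7.3 pos [538.4 235.1 114.3] q [ 0.55  0.62  0.12 -0.25 -1.42 -0.56] F [ 1.3  0.4 -2.7] w 11.0
[-0.0, -0.0037, 0.0007] [-0.0, 0.0, 0.0002]
[-0.0, -0.0098, 0.0111] [0.0111, 0.0, 0.0002]
[-0.0, -0.0164, 0.0217] [0.0222, 0.0, 0.0002]
[-0.0, -0.0226, 0.0304] [0.0333, 0.0, 0.0002]
[-0.0, -0.0255, 0.0409] [0.0444, 0.0, 0.0002]
[-0.0, -0.0297, 0.0531] [0.0555, 0.0, 0.0002]
```

{"op": "arm_command", "data": {"rows": [[[0,-0.004,0.001],[0,0,0]],[[0,-0.01,0.011],[0.011,0,0]],[[0,-0.0165,0.0215],[0.022,0,0]],[[0,-0.0225,0.0305],[0.033,0,0]],[[0,-0.0225,0.0305],[0.033,0,0]]]}}

```text
clock: 7.8
position: [540.6, 234.8, 104.6]
ee_rot: [-0.666, 0.729, 0.116, -0.106]
contact_force: [-0.0, 0.2, -2.5]
gripper_width: 10.8
grasp_force: 59.2
```

```bash
python3 - <<'E'
from plan import *
from h import *
show(*[tool(from_tip(x,z,p),-5.2,p) for x,z,p in((72,4,18),(73,4,16),(74,3.5,14),(74.5,3.5,12),(74.5,3,10))])
a,_,P=cloud("top");b,_,_=cloud("side")
o=np.hstack([cv2.resize(a[130:255,140:225],(320,470),interpolation=cv2.INTER_CUBIC),cv2.resize(b[190:310,165:285],(470,470),interpolation=cv2.INTER_CUBIC)])
cv2.imwrite("pics/g4.png",o)
E
```

```text
t 7.8 pos [540.6 234.8 104.6] q [ 0.58  0.58  0.04 -0.2  -1.28 -0.59] F [-0.   0.2 -2.5] w 10.8
[-0.0006, 0.001, -0.0015] [0.0007, -0.0001, 0.0001]
[-0.0006, -0.0009, 0.0091] [0.0118, -0.0001, 0.0001]
[-0.0006, -0.0038, 0.0217] [0.0229, -0.0001, 0.0001]
[-0.0006, -0.0046, 0.0331] [0.034, -0.0001, 0.0001]
[-0.0006, -0.0045, 0.0471] [0.0451, -0.0001, 0.0001]
```

View pics/g4.png

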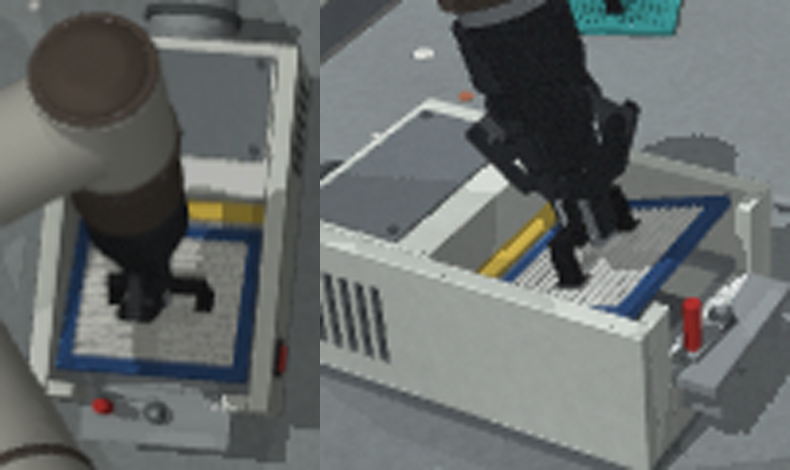

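The tongue is hidden under the yellow lip: in the top crop the blue rear edge at (225,232) sits right against it. There is no contact force. I continue lowering the front.

{"op": "arm_command", "data": {"rows": [[[0,-0.001,0.009],[0.012,0,0]],[[0,-0.004,0.0215],[0.023,0,0]],[[0,-0.005,0.033],[0.034,0,0]],[[0,-0.005,0.046],[0.045,0,0]],[[0,-0.005,0.046],[0.045,0,0]]]}}

```text
clock: 8.4
position: [537.9, 235.0, 93.1]
ee_rot: [-0.672, 0.736, 0.065, -0.059]
contact_force: [-0.3, 0.2, -3.1]
gripper_width: 10.8
grasp_force: 59.2
```

```bash
python3 - <<'E'
from plan import *
show(*[tool(from_tip(x,z,p),-5.2,p) for x,z,p in((74.5,3,10),(75,3,8),(75,3,6),(75,3,4),(75,2.5,2),(75,2,0))])
E
```

```text
t 8.4 pos [537.9 235.   93.1] q [ 0.63  0.52 -0.1  -0.13 -1.08 -0.65] F [-0.3  0.2 -3.1] w 10.8
[-0.0009, -0.0004, 0.0004] [0.0003, -0.0002, 0.0001]
[-0.0009, -0.0004, 0.012] [0.0114, -0.0002, 0.0001]
[-0.0009, 0.0011, 0.0239] [0.0225, -0.0002, 0.0001]
[-0.001, 0.0022, 0.0359] [0.0336, -0.0002, 0.0001]
[-0.001, 0.0025, 0.05] [0.0447, -0.0002, 0.0001]
[-0.001, 0.0025, 0.064] [0.0558, -0.0002, 0.0001]
```

{"op": "arm_command", "data": {"rows": [[[-0.001,0,0.012],[0.0115,0,0]],[[-0.001,0.001,0.024],[0.0225,0,0]],[[-0.001,0.002,0.036],[0.0335,0,0]],[[-0.001,0.002,0.04],[0.0375,0,0]],[[-0.001,0.002,0.04],[0.0375,0,0]]]}}

```text
clock: 8.9
position: [535.6, 235.3, 83.2]
ee_rot: [-0.674, 0.738, 0.021, -0.02]
contact_force: [-5.6, 0.7, -1.7]
gripper_width: 11.0
grasp_force: 59.7
```

```bash
python3 - <<'E'
from plan import *
show(*[tool(from_tip(x,z,p),-5.2,p) for x,z,p in((75,2.5,2),(75,2,1),(75,2,0),(75,1,0))])
E
```

```text
t 8.9 pos [535.6 235.3  83.2] q [ 0.67  0.48 -0.22 -0.05 -0.91 -0.73] F [-5.6  0.7 -1.7] w 11.0
[-0.0005, 0.0014, 0.0093] [0.0077, -0.0003, -0.0002]
[-0.0005, 0.0022, 0.0172] [0.0132, -0.0003, -0.0002]
[-0.0005, 0.0029, 0.0232] [0.0188, -0.0003, -0.0002]
[-0.0005, 0.0027, 0.0272] [0.0188, -0.0003, -0.0002]
```

The −5.6 N in x means the tongue tip is touching the rear wall. I ease about 2 mm forward while settling.

{"op": "arm_command", "data": {"rows": [[[0,0.008,0],[0,0,0]],[[0,0.009,0.009],[0.0075,0,0]],[[0,0.01,0.016],[0.013,0,0]],[[0,0.01,0.02],[0.0165,0,0]],[[0,0.01,0.02],[0.0165,0,0]]]}}

```text
clock: 9.4
position: [534.2, 235.9, 78.7]
ee_rot: [-0.674, 0.738, 0.001, -0.001]
contact_force: [0.8, -0.2, -2.9]
gripper_width: 10.6
grasp_force: 59.5
```

```bash
python3 - <<'E'
from plan import *
show(*[tool(from_tip(x,z,p),-5.2,p) for x,z,p in((74,2,0),(74,1,0))])
E
```

```text
t 9.4 pos [534.2 235.9  78.7] q [ 0.69  0.47 -0.28 -0.   -0.82 -0.78] F [ 0.8 -0.2 -2.9] w 10.6
[0.0014, 0.0026, 0.0049] [0.001, 0.0002, 0.0001]
[0.0014, 0.0026, 0.0089] [0.001, 0.0002, 0.0001]
```

{"op": "arm_command", "data": {"rows": [[[0,0,0.003],[0,0,0]],[[0,0,0.006],[0.001,0,0]],[[0,0,0.006],[0.001,0,0]]]}}

```text
clock: 9.7
position: [534.5, 236.1, 77.6]
ee_rot: [-0.674, 0.738, 0.0, 0.001]
contact_force: [-0.1, -0.1, -1.7]
gripper_width: 10.6
grasp_force: 59.7
```

```bash
python3 - <<'E'
from inhand import *
show(tool(from_tip(74,2,0),-5.2,0))
check("top",(150,250,140,230))
E
```

```text
t 9.7 pos [534.5 236.1  77.6] q [ 0.69  0.47 -0.29 -0.   -0.81 -0.78] F [-0.1 -0.1 -1.7] w 10.6
[0.0022, 0.0037, 0.0004] [-0.0001, 0.0003, -0.0]
top x 278 [-60.4 -60.1 -44.3  64.8  65.6] | ring -56.5 62.2
top y 278 [-71.5 -71.  -39.9  65.8  69.2] | ring -68.2 None
```

Contact is beginning (−1.7 N, with part of the weight taken). I lower a little more.

{"op": "arm_command", "data": {"rows": [[[0,0,0.003],[0,0,0]],[[0,0,0.005],[0,0,0]],[[0,0,0.005],[0,0,0]]]}}

```text
clock: 10.05
position: [534.5, 236.1, 77.5]
ee_rot: [-0.674, 0.738, 0.0, 0.001]
contact_force: [-3.2, -0.7, 5.9]
gripper_width: 10.9
grasp_force: 60.7
```

```bash
python3 - <<'E'
from plan import *
for _ in range(3): show(); print(arm.read_state()['wrist_torque'].round(2))
E
```

```text
t 10.05 pos [534.5 236.1  77.5] q [ 0.69  0.47 -0.29 -0.   -0.81 -0.78] F [-3.2 -0.7  5.9] w 10.9
[-0.25  0.63 -0.04]
t 10.05 pos [534.5 236.1  77.5] q [ 0.69  0.47 -0.29 -0.   -0.81 -0.78] F [-3.2 -0.7  5.9] w 10.9
[-0.25  0.63 -0.04]
t 10.05 pos [534.5 236.1  77.5] q [ 0.69  0.47 -0.29 -0.   -0.81 -0.78] F [-3.2 -0.7  5.9] w 10.9
[-0.25  0.63 -0.04]
```

Seated: the upward force is 5.9 N at exactly the expected height. I release, then rise.

{"op": "arm_command", "data": {"rows": [[[0,0,0],[0,0,0]],[[0,0,0],[0,0,0]],[[0,0,0],[0,0,0]],[[0,0,0],[0,0,0]],[[0,0,0],[0,0,0]]], "grip": 0.5}}

```text
clock: 10.55
position: [533.9, 235.8, 75.8]
ee_rot: [-0.674, 0.738, 0.0, -0.0]
contact_force: [-0.1, -0.4, 0.6]
gripper_width: 42.7
grasp_force: 0.0
```

{"op": "arm_command", "data": {"rows": [[[0,0,-0.03],[0,0,0]],[[0,0,-0.12],[0,0,0]],[[0,0,-0.3],[0,0,0]],[[0,0,-0.5],[0,0,0]],[[0,0,-0.6],[0,0,0]]]}}

```text
clock: 11.05
position: [535.7, 236.5, 231.7]
ee_rot: [-0.675, 0.738, -0.001, 0.004]
contact_force: [-0.0, -0.2, -0.3]
gripper_width: 42.7
grasp_force: 0.0
```

{"op": "arm_command", "data": {"rows": [[[-0.2,0.2,0],[0,0,0]],[[-0.3,0.4,0],[0,0,0]],[[-0.3,0.5,0],[0,0,0]],[[-0.3,0.5,0],[0,0,0]]]}}

```text
clock: 11.45
position: [412.4, 323.3, 227.0]
ee_rot: [-0.676, 0.737, 0.001, 0.0]
contact_force: [0.3, 0.9, 0.6]
gripper_width: 42.9
grasp_force: 0.0
```

```bash
python3 - <<'E'
from plan import *
from h import *
show()
a,_,P=cloud("top");b,_,P2=cloud("side");np.savez("f.npz",a=a,P=P,b=b,P2=P2)
o=np.hstack([cv2.resize(a[130:255,140:225],(320,470),interpolation=cv2.INTER_CUBIC),cv2.resize(b[190:310,165:285],(470,470),interpolation=cv2.INTER_CUBIC)])
cv2.imwrite("pics/g5.png",o)
E
```

```text
t 11.45 pos [412.4 323.3 227. ] q [ 0.97  0.22 -0.24 -0.   -1.11 -1.06] F [0.3 0.9 0.6] w 42.9
```

View pics/g5.png

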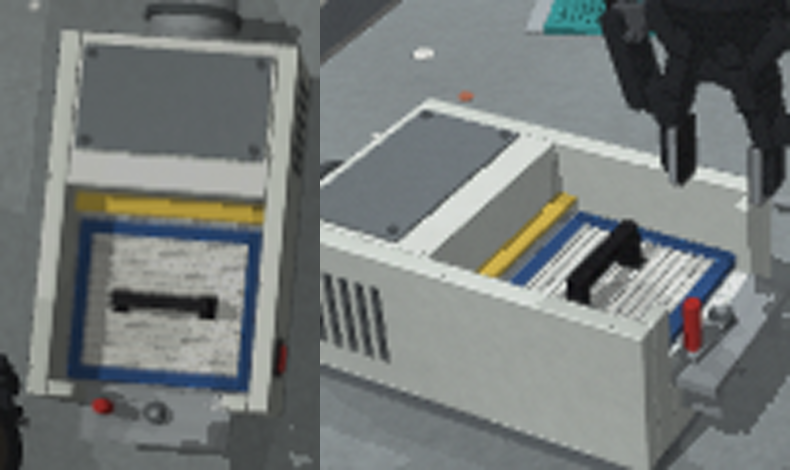

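The cassette lies flat under the lip and against the ledges, still unlocked. The knob is at side crop (693,325). Now the latch.

```bash
python3 - <<'E'
from plan import *
r=tool((0,0,0),-5.2,0)[1]
show(((453.5,281.5,135),r),((453.5,281.5,84),r))
E
```

```text
t 11.55 pos [415.6 322.5 227. ] q [ 0.97  0.22 -0.24 -0.   -1.11 -1.06] F [ 0.1 -0.3 -0.3] w 42.6
[0.1506, -0.1652, 0.3679] [-0.0001, 0.0005, 0.0008]
[0.151, -0.1652, 0.5719] [-0.0001, 0.0005, 0.0008]
```

{"op": "arm_command", "data": {"rows": [[[0.15,-0.165,0.1],[0,0,0]],[[0.15,-0.165,0.25],[0,0,0]],[[0.15,-0.165,0.37],[0,0,0]],[[0.15,-0.165,0.37],[0,0,0]],[[0.15,-0.165,0.37],[0,0,0]]]}}

```text
clock: 12.05
position: [455.2, 280.5, 134.0]
ee_rot: [-0.674, 0.739, -0.0, -0.0]
contact_force: [0.1, -0.1, 0.8]
gripper_width: 42.7
grasp_force: 0.0
```

```bash
python3 - <<'E'
from plan import *
from h import *
r=tool((0,0,0),-5.2,0)[1]
show(((453.5,281.5,84),r))
a,_,P=cloud("top");b,_,P2=cloud("side")
o=np.hstack([cv2.resize(a[200:260,140:200],(395,470),interpolation=cv2.INTER_CUBIC),cv2.resize(b[215:305,220:300],(395,470),interpolation=cv2.INTER_CUBIC)])
cv2.imwrite("pics/g6.png",o)
E
```

```text
t 12.05 pos [455.2 280.5 134. ] q [ 0.86  0.33 -0.35  0.   -0.89 -0.95] F [ 0.1 -0.1  0.8] w 42.7
[-0.0034, 0.0073, 0.2001] [0.0, -0.0, -0.0003]
```

View pics/g6.png

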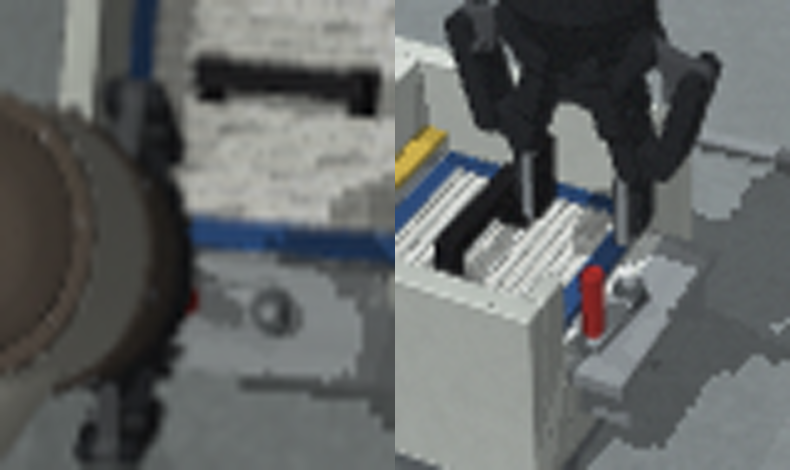

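The fingers straddle the red knob's line in x (tips at side crop (530,215) and (625,235), knob top at (593,268)). I descend slightly nearer the robot and close.

{"op": "arm_command", "data": {"rows": [[[-0.003,0.012,0.05],[0,0,0]],[[-0.003,0.012,0.1],[0,0,0]],[[-0.003,0.012,0.15],[0,0,0]],[[-0.003,0.012,0.2],[0,0,0]],[[-0.003,0.012,0.2],[0,0,0]]]}}

```text
clock: 12.65
position: [450.0, 280.9, 81.6]
ee_rot: [-0.674, 0.739, 0.0, -0.002]
contact_force: [-0.4, -0.4, -0.4]
gripper_width: 42.6
grasp_force: 0.0
```

{"op": "arm_command", "data": {"rows": [[[0,0,0],[0,0,0]],[[0,0,0],[0,0,0]],[[0,0,0],[0,0,0]],[[0,0,0],[0,0,0]],[[0,0,0],[0,0,0]]], "grip": 0}}

```text
clock: 13.15
position: [451.5, 282.2, 84.1]
ee_rot: [-0.674, 0.738, 0.0, 0.001]
contact_force: [0.4, 1.2, 1.6]
gripper_width: 9.7
grasp_force: 58.5
```

```bash
python3 - <<'E'
from plan import *
r=tool((0,0,0),-5.2,0)[1]
s=arm.read_state();p=s['position'];piv=SEAT+R.from_euler('z',YAW,degrees=True).apply([-95.5,0,0])
v=p-piv;print(piv,np.hypot(v[0],v[1]),np.degrees(np.arctan2(v[1],v[0])),s['grasp_force'])
E
```

```text
[449.39303993 243.25541141  60.        ] 39.04203155215123 86.97354945814864 58.47893714904785
```

Knob gripped. Next is the arc about the pivot.

```bash
cat > arc.py <<'E'
from plan import *
def arc(r,a0,*hs,dz=0):
    s=arm.read_state();q=R.from_quat(s['ee_rot']);u=lambda h:np.array([np.cos(np.radians(h)),np.sin(np.radians(h)),0])
    show(*[(s['position']+r*(u(h)-u(a0)),q) for h in hs])
E
python3 -c "
from arc import *
arc(38,87,80,70,60,50,42)"
```

```text
t 13.15 pos [451.5 282.2  84.1] q [ 0.86  0.39 -0.41 -0.   -0.77 -0.95] F [0.4 1.2 1.6] w 9.7
[0.0004, -0.0186, 0.0] [0.0, 0.0, 0.0]
[0.0049, -0.0447, 0.0] [0.0, 0.0, 0.0]
[0.0139, -0.0696, 0.0] [0.0, 0.0, 0.0]
[0.0271, -0.0926, -0.0] [0.0, 0.0, 0.0]
[0.0404, -0.1091, -0.0] [0.0, 0.0, 0.0]
```

{"op": "arm_command", "data": {"rows": [[[0,-0.0185,0],[0,0,0]],[[0.005,-0.0445,0],[0,0,0]],[[0.014,-0.0695,0],[0,0,0]],[[0.027,-0.0925,0],[0,0,0]],[[0.04,-0.109,0],[0,0,0]]]}}

```text
clock: 13.65
position: [477.4, 272.1, 84.1]
ee_rot: [-0.674, 0.739, 0.002, 0.002]
contact_force: [-7.1, 9.0, 2.3]
gripper_width: 10.1
grasp_force: 59.5
```

{"op": "arm_command", "data": {"rows": [[[0,0,0],[0,0,0]]]}}

```text
clock: 13.75
position: [477.6, 271.8, 84.1]
ee_rot: [-0.674, 0.739, 0.002, 0.002]
contact_force: [-4.1, 7.4, 1.1]
gripper_width: 10.3
grasp_force: 59.3
```

```bash
python3 -c "
from arc import *
arc(38,42,32,22,12,3,-5.2)"
```

```text
t 13.75 pos [477.6 271.8  84.1] q [ 0.81  0.41 -0.37 -0.   -0.79 -0.9 ] F [-4.1  7.4  1.1] w 10.3
[0.0196, -0.0178, -0.0001] [0.0, 0.0, 0.0]
[0.042, -0.032, -0.0002] [0.0, 0.0, 0.0]
[0.0665, -0.0421, -0.0004] [0.0, 0.0, 0.0]
[0.0897, -0.0474, -0.0005] [0.0, 0.0, 0.0]
[0.1114, -0.049, -0.0006] [0.0, 0.0, 0.0]
```

{"op": "arm_command", "data": {"rows": [[[0.02,-0.02,0],[0,0,0]],[[0.043,-0.034,0],[0,0,0]],[[0.068,-0.045,0],[0,0,0]],[[0.09,-0.05,0],[0,0,0]],[[0.09,-0.05,0],[0,0,0]]]}}

```text
clock: 14.25
position: [485.4, 244.6, 83.8]
ee_rot: [-0.674, 0.739, 0.001, -0.002]
contact_force: [-8.8, 1.0, 8.8]
gripper_width: 10.0
grasp_force: 60.1
```

```bash
python3 -c "
from arc import *
arc(38,5,0,-5.2,-8)"
```

```text
t 14.25 pos [485.4 244.6  83.8] q [ 0.76  0.41 -0.38 -0.   -0.79 -0.85] F [-8.8  1.   8.8] w 10.0
[0.0131, -0.0018, 0.0] [0.0, 0.0, 0.0]
[0.0269, -0.0024, 0.0] [0.0, 0.0, 0.0]
[0.0343, -0.0023, 0.0001] [0.0, 0.0, 0.0]
```

{"op": "arm_command", "data": {"rows": [[[0.01,0.005,0],[0,0,0]],[[0.02,0.008,0],[0,0,0]],[[0.02,0.008,0],[0,0,0]]]}}

```text
clock: 14.55
position: [485.2, 243.0, 84.1]
ee_rot: [-0.674, 0.739, 0.002, 0.002]
contact_force: [-5.6, 6.9, 2.0]
gripper_width: 10.0
grasp_force: 59.3
```

```bash
python3 - <<'E'
from plan import *
from h import *
show()
a,_,P=cloud("top");b,_,P2=cloud("side")
o=np.hstack([cv2.resize(a[195:255,140:200],(395,470),interpolation=cv2.INTER_CUBIC),cv2.resize(b[215:305,220:300],(395,470),interpolation=cv2.INTER_CUBIC)])
cv2.imwrite("pics/g7.png",o)
E
```

```text
t 14.55 pos [485.2 243.   84.1] q [ 0.76  0.4  -0.39 -0.   -0.78 -0.85] F [-5.6  6.9  2. ] w 10.0
```

The force suggests the latch's end stop. I release, rise, and measure the knob by colour (no pictures left to view).

{"op": "arm_command", "data": {"rows": [[[0,0,0],[0,0,0]],[[0,0,0],[0,0,0]],[[0,0,0],[0,0,0]],[[0,0,0],[0,0,0]],[[0,0,0],[0,0,0]]], "grip": 0.4}}

```text
clock: 15.15
position: [485.2, 240.7, 83.3]
ee_rot: [-0.674, 0.739, 0.0, -0.0]
contact_force: [-0.5, -0.5, -0.0]
gripper_width: 34.1
grasp_force: 0.0
```

{"op": "arm_command", "data": {"rows": [[[0,0,-0.1],[0,0,0]],[[0,0,-0.25],[0,0,0]],[[0,0,-0.45],[0,0,0]],[[0,0,-0.6],[0,0,0]]]}}

```text
clock: 15.55
position: [485.8, 241.0, 236.4]
ee_rot: [-0.674, 0.738, 0.0, 0.001]
contact_force: [0.7, 0.7, 0.3]
gripper_width: 34.1
grasp_force: 0.0
```

{"op": "arm_command", "data": {"rows": [[[0.2,0.2,0],[0,0,0]],[[0.4,0.4,0],[0,0,0]],[[0.6,0.4,0],[0,0,0]],[[0.8,0.4,0],[0,0,0]],[[0.9,0.4,0],[0,0,0]]]}}

```text
clock: 16.05
position: [365.2, 32.4, 233.7]
ee_rot: [-0.675, 0.738, 0.0, 0.0]
contact_force: [2.3, -0.4, -0.3]
gripper_width: 34.0
grasp_force: 0.0
```

```bash
cat > knob.py <<'E'
from plan import *
from h import *
show()
def red(im,roi):
    h=cv2.cvtColor(im,cv2.COLOR_BGR2HSV);m=((h[...,0]<8)|(h[...,0]>172))&(h[...,1]>120)
    y0,y1,x0,x1=roi;k=np.zeros_like(m);k[y0:y1,x0:x1]=m[y0:y1,x0:x1];return k
for n,roi,z in(("top",(205,250,155,200),105),("side",(235,290,235,290),92)):
    im,d,P=cloud(n);np.save(n+"_end.npy",im);c=arm.camera_info(n)
    m=red(im,roi);v,u=np.nonzero(m);print(n,m.sum(),u.mean() if len(u) else 0,v.mean() if len(v) else 0)
    if len(u):
        w=atz(c,u.mean(),v.mean(),z);print(' world',w.round(1),'seat frame',R.from_euler('z',-YAW,degrees=True).apply(w-SEAT).round(1))
    hs=cv2.cvtColor(im,cv2.COLOR_BGR2HSV)
    if n=="top":
        bl=(hs[...,0]>100)&(hs[...,0]<125)&(hs[...,1]>120);bl[:,:140]=0;bl[:,230:]=0
        q=P[bl];q=q[(q[:,2]>40)&(q[:,2]<110)];f=np.c_[q[:,:2],np.ones(len(q))];k=np.linalg.lstsq(f,q[:,2],rcond=None)[0]
        print('cassette plane slopes',k[:2].round(3),'z',np.median(q[:,2]).round(1))
E
python3 knob.py
```

```text
t 16.05 pos [365.2  32.4 233.7] q [ 0.54 -0.08 -0.55 -0.   -1.1  -0.63] F [ 2.3 -0.4 -0.3] w 34.0
top 14 181.07142857142858 226.57142857142858
 world [487.2 236.5 105. ] seat frame [-57.3  -3.3  45. ]
cassette plane slopes [ 0.001 -0.002] z 68.0
side 50 253.72 259.96
 world [486.1 238.1  92. ] seat frame [-58.5  -1.8  32. ]
```

The knob sits at about (−58, −2) in the seat frame, so the latch is square at or near its stop. The cassette plane is level at z = 68, as it should be, and the robot is clear. Handing in.

{"op": "arm_command", "data": {"rows": [[[0,0,0],[0,0,0]],[[0,0,0],[0,0,0]],[[0,0,0],[0,0,0]]]}}

```text
clock: 16.45
position: [367.1, 34.9, 233.4]
ee_rot: [-0.675, 0.738, 0.0, -0.0]
contact_force: [0.2, -0.1, -0.2]
gripper_width: 34.3
grasp_force: 0.0
```

```bash
python3 -c "
from bench import arm
print(arm.job_done())"
```

```text
the job is handed in; nothing more can be done
None
```

The cassette is hooked under the yellow lip and lies flat on the ledges, the latch is square over its front edge, and the arm has let go; I handed the job in at about 16.5 s, with no verdict returned, and did not re-check the bowl, mould and knife, though no unexpected contact showed.

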